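Hang the pronged bin on the slatwall stand

ROBOT

A 6-joint arm with a two-finger parallel gripper is mounted at the origin on a cart in front of the work surface, level with it; the furniture and walls round the work are solid. World frame = base frame: x ahead of the robot, y to its left, z up, the work surface at z = 0. Lengths are in mm, angles in rad, forces in N, time in s.
With the tool pointing down it reaches from about 300 to 875 mm from the base axis. Payload 6.4 kg.
Tool frame: the origin (TCP) lies on the centre line of the jaws, within the pads' length; the fingertips stand ctrl.nose_length ahead of it and the grasp point (between the pads) lies 11 mm behind it (ctrl.nose_length is the distance from the TCP to the fingertips, in mm); z points along the fingers, x is the direction in which the jaws open and shut, and the axes are right-handed (so a half turn about z gives the same grasp; the last joint's range is limited). The gripper opens to 85 mm and grips with 20 to 120 N. Pads are 22 mm wide; open, the fingers measure 114 mm over their backs; the gripper's body (76 mm by 85 mm) begins 54 mm behind the grasp point. The pads swing forward as they close: fully open they stand 13 mm farther back than shut.
Start: joints at [-0.206, 0.181, 1.607, -0, 1.354, -0.206], TCP at [575.014, 0.015, 239.288] pointing down, gripper open.
Joint ranges: [-2.99, 2.99], [-0.89, 2.07], [0.3, 2.58], [-1.14, 4.28], [0, 2.63], [-3.12, 3.12]. Speed limits (rad/s): [2.57, 2.57, 3.01, 3.14, 3.14, 3.14].

INTERFACE

Orientations are given as a 3x3 rotation matrix whose columns are the frame's x, y, z axes.
In Python, from station import ctrl, viewer, ticket gives the robot as it stands. The module is installed in compiled form; this text tells all that it offers.
- The arm moves only by the tool play_rows, never from a script. Its argument "deltas" is a list of rows, each a list of 6 numbers: the shift along the world's x, y, z in cm, then the turn, a rotation vector about the world's x, y, z in degrees. A call has 1 to 20 rows; each row shifts and turns the commanded pose from where the row before left it; what a row does not reach is not made up. A row lasts 1/12 s, in which the tool goes at most 41.7 mm and 7.16 degrees, less where a joint would pass 70% of its speed; a pose out of reach is approached as far as the arm can. A call is refused whole if a number of a shift passes 4.17 or a number of a turn 7.16, either way. A call with a gripper value outside its range is refused whole. "claw" is the opening in per cent of the stroke, from 0 (shut) to 100 (fully open), set as the call begins (left out, the last holds). The fingers move at their own pace and stop on an object; "newtons" is the grip in N (left out, the last holds). Time passes only in rows, so rows that do not move let the fingers close. It gives the time, the measured TCP pose, the force and the opening at its end, in the units of the state.
- ctrl.state(): the state, without advancing time (a new reading comes with each control period).
- viewer.snapshot(name): name is "scene" or "side" or "wrist"; returns a dict with "img" (480x640x3 uint8, blue, green, red), "z_map" (480x640 float32, mm along the optical axis (not along the pixel's ray), 0 where there is no reading), "vertical_fov" (degrees; the focal length in pixels is half the picture's height over the tangent of half this angle, whatever the lens; pixels are square), "cx", "cy" (the principal point, pixels), "rvec" (rotation vector, rad) and "tvec" (3), from world to camera coordinates, as OpenCV has them. Camera axes: x right, y down, z forward; pixel columns grow to the right and rows downward; lengths in mm; the calibration is good to about 2 mm. A picture is of the moment at which its call begins.
- ticket.finish_job(): hands the job in, once; it reports no verdict.
The state is a dict: "clock": time; "joints": joint angles; "joint_velocities": joint speeds; "effort": joint torques, N m; "ee_pos": TCP position; "orientation": TCP orientation; "ft_force": force on the tool from outside, world axes, zero at the start; "moment": the same for the moment, N m; "finger_gap": finger opening in mm.
Only numpy, scipy, OpenCV 4.12 (cv2) and the standard library are available. Lean on these libraries where they do the work, as an engineer would, in place of code of your own. Each camera call takes 0.05 s, during which the arm holds its last target.

TASK

Two small grey shop bins stand on the bench; one of them has two bent wire prongs at its back. Hang that one in the upper groove of the wooden slatwall stand: tilt its front up, feed the prongs into the groove and up behind the slat, then rotate the bin down until it hangs level with its back against the slats, and let go. Leave the bin without prongs where it stands.

Things in the scene. Friction and masses are not known exactly. Their poses are not given: they have to be found in the camera images.
- hook_bin_mid (a point): Centre of the pronged bin, 25 mm above its underside. Open grey box, 100 deep (x) x 50 wide (y) x 50 high (z), walls 3, 0.12 kg, upright at the start. x points to its back (prong side), z up. Grip it across the 50 mm width on the full-height side walls, x -20 to +50; in front of that they slope to a 26 mm high front. Hung, it is at about x -52, z -23 mm in the frame of upper_groove.
- hook_bin_neck (a point): On the bin's back face (50 mm behind, 20 mm above its centre; same axes), level with the underside of the prong necks. Two 5 mm wire prongs at y +16 and -16: straight back to x 5, then bent up to x 11, z 12 (wire centre), then upright; upright part x 8.5 to 13.5, rounded tips at z 27 mm. Hung, this point is at upper_groove, at any y, within 5 mm, axes parallel but for a sag of up to 6 deg.
- upper_groove (a point): Middle of the front edge of the upper groove's ledge, 145 mm above the bench, on the fixed stand (232 wide, 185 high). x points level into the stand (face at x 0), y along the groove (open -110 to 110 mm), z up. Mouth z 0 to 22; slat above it 4 thick (z 22 to 34); cavity x 0 to 26, z 0 to 34. Flat face below. Prongs enter with the bin's front raised 30 deg, not level. A like groove is 80 lower.
- plain_bin_mid (a point): Centre (25 mm above its underside) of the other shop bin: same grey box, 100 x 50 x 50 mm, same axes, but without prongs. It is to stay where it stands. It and the pronged bin change places at random.

How it is judged:
By the outcome, as a careful person would: the job done as asked, in the order asked, and still so for the second after the job is handed in, with the robot touching nothing.
It also fails if it takes over 40 s, if anything falls off the work surface, if the arm or the gripper's body presses on something with over 40 N, if the wrist force passes 120 N, or if a joint passes its speed limit or range.

## Working session

There is one attempt and no reset: what is moved stays moved. The work goes in short steps, Python scripts to look and compute and a tool call to move; the robot and the scene stay as the last step left them, time stands still between calls to the robot, and variables do not carry over. Pictures are saved under pics/ and viewed, and the job is handed in when it is done.

Besides the shell and the picture viewer there is one more tool, called after "Call:" as a command line: name --pt "numbers of a row" for each row, then --argument value for the rest. play_rows: Moves the arm, as the interface text tells. Its arguments: {"type":"object","properties":{"deltas":{"type":"array"},"claw":{"type":"number"},"newtons":{"type":"number"}},"required":["deltas"]}

```bash
mkdir -p pics; cat > h.py <<'E'
import numpy as np, cv2
from station import ctrl, viewer, ticket
def snap(n,f):
    s=viewer.snapshot(n); cv2.imwrite('pics/'+f+'.png',s['img']); np.savez('pics/'+f+'.npz',**s); return s
def load(f): return dict(np.load('pics/'+f+'.npz'))
def cam(s):
    R=cv2.Rodrigues(np.array(s['rvec'],float))[0]; t=np.array(s['tvec'],float).ravel()
    f=240/np.tan(np.radians(float(s['vertical_fov']))/2); return R,t,f,float(s['cx']),float(s['cy'])
def pts(s):
    R,t,f,cx,cy=cam(s); z=s['z_map']; v,u=np.mgrid[:480,:640]
    P=np.stack([(u-cx)/f*z,(v-cy)/f*z,z],-1); W=(P-t)@R; W[z<=0]=np.nan; return W
def proj(s,p):
    R,t,f,cx,cy=cam(s); c=R@np.array(p,float)+t; return f*c[0]/c[2]+cx,f*c[1]/c[2]+cy
E
python3 - <<'E'
from h import *
for n in ['scene','side','wrist']:
    s=snap(n,n+'0'); R,t,f,cx,cy=cam(s); print(n,-R.T@t,R[2],f,cx,cy)
print(ctrl.state(),ctrl.nose_length)
E
```

```text
scene [827.83762074 458.17975872 800.22282522] [-0.39227151 -0.49065209 -0.778064  ] 524.912723532184 323.00927758098914 231.90077956523038
side [-180.97095212 -558.19747808  561.77224487] [ 0.67719876  0.58957273 -0.44023384] 569.2940486596208 324.5757523938526 234.78114153647883
wrist [575.56822606  66.33272871 373.59774184] [-0.00209316 -0.26482101 -0.96429531] 359.9799371788607 321.4859636609898 243.82704668037027
{'clock': 0.15, 'joints': array([-2.06318961e-01,  1.81402219e-01,  1.60779565e+00, -2.22377374e-05,
        1.35382681e+00, -2.06311500e-01]), 'joint_velocities': array([ 0.00020249, -0.00205707, -0.00167385, -0.00127656,  0.00046829,
        0.00085365]), 'effort': array([ 1.94259010e-03, -4.45260644e+01, -3.51692533e+01, -1.26067753e-04,
        5.82284134e-03,  2.14055274e-05]), 'ee_pos': array([5.74566960e+02, 9.03387443e-02, 2.38564834e+02]), 'orientation': array([[ 9.99999011e-01, -2.85022174e-06, -1.40609791e-03],
       [-2.46761722e-06, -9.99999963e-01,  2.72105417e-04],
       [-1.40609863e-03, -2.72101678e-04, -9.99998974e-01]]), 'ft_force': array([ 0.74110475, -0.3608087 ,  0.18534996]), 'moment': array([ 0.0095118 ,  0.02250133, -0.0187477 ]), 'finger_gap': 85.54707030028841} 8.0
```

View pics/scene0.png

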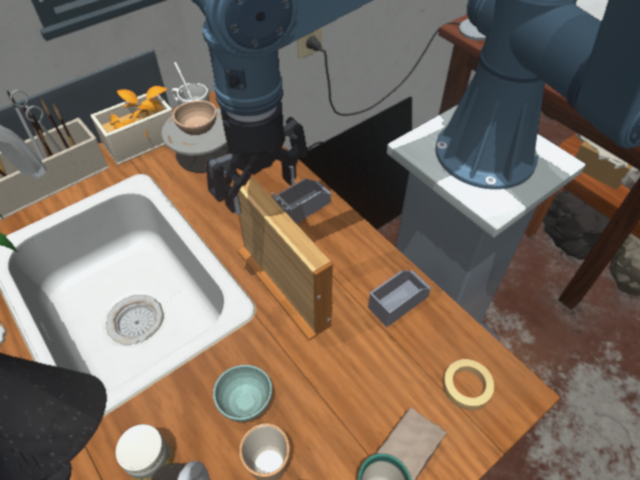

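View pics/side0.png

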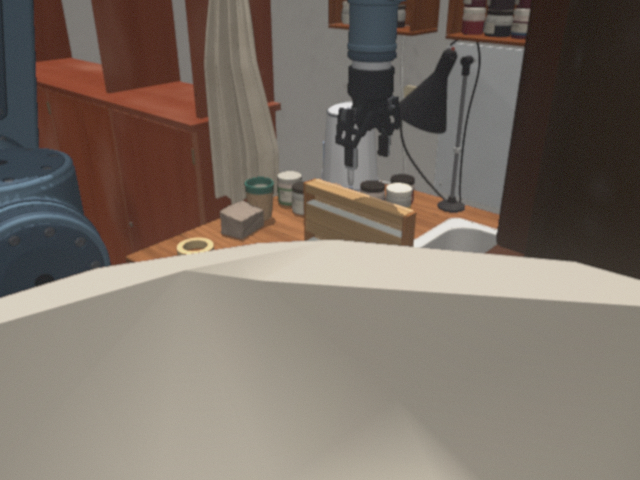

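View pics/wrist0.png

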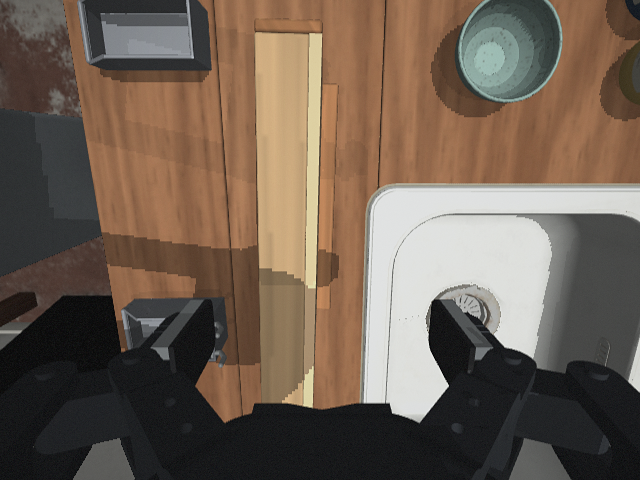

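The wrist view shows the bin at (170,330) has prong-like dots at (220,327) and (220,357). The other bin, at (145,35), has none. The stand's top runs from (288,30) to (285,405). I'll measure these next.

```bash
python3 - <<'E'
from h import *
for n in ['wrist0','scene0']:
    s=load(n); W=pts(s); z=W[...,2]
    hsv=cv2.cvtColor(s['img'],cv2.COLOR_BGR2HSV)
    roi=(W[...,0]>330)&(W[...,0]<640)&(W[...,1]>-330)&(W[...,1]<330)
    m=roi&(z>44)&(z<58)&(hsv[...,1]<70)&(W[...,0]<500)
    k,l,st,c=cv2.connectedComponentsWithStats(m.astype(np.uint8))
    for i in range(1,k):
        if st[i,4]>40:
            P=W[l==i]; print(n,'rim',st[i],np.nanpercentile(P,[1,50,99],axis=0).round(1).tolist(), cv2.minAreaRect(P[:,:2].astype(np.float32)))
    m=roi&(z>175)&(z<195)&(hsv[...,1]>50)
    k,l,st,c=cv2.connectedComponentsWithStats(m.astype(np.uint8))
    for i in range(1,k):
        if st[i,4]>100:
            P=W[l==i]; print(n,'top',st[i],np.nanpercentile(P,[1,50,99],axis=0).round(1).tolist(), cv2.minAreaRect(P[:,:2].astype(np.float32)))
    # bench
    m=roi&(abs(z)<15); print('bench z',np.nanmedian(z[m]))
s=load('wrist0'); cv2.imwrite('pics/c1.png',cv2.resize(s['img'][270:400,90:260],None,fx=4,fy=4))
s=load('scene0'); cv2.imwrite('pics/c2.png',cv2.resize(s['img'][160:340,200:440],None,fx=3.3,fy=3.3))
E
```

```text
wrist0 rim [ 99   0  98  61 856] [[392.4, 134.6, 44.2], [456.1, 136.9, 49.8], [470.9, 176.1, 52.1]] ((438.40386962890625, 140.25274658203125), (91.30003356933594, 38.54392623901367), 26.583499908447266)
wrist0 rim [133 314  37   7 172] [[386.0, -101.4, 44.0], [404.3, -98.3, 49.2], [421.2, -97.2, 51.3]] ((403.70440673828125, -99.21663665771484), (37.038997650146484, 3.999570608139038), 2.716230630874634)
wrist0 rim [208 338  19  23 126] [[459.6, -146.1, 44.6], [466.4, -136.6, 50.1], [478.4, -124.7, 57.0]] ((470.53271484375, -137.39816284179688), (23.466751098632812, 16.88085174560547), 71.47785186767578)
wrist0 top [  254    18    68   389 23139] [[540.0, -84.3, 183.8], [557.0, 40.0, 185.5], [573.9, 121.4, 187.0]] ((556.37060546875, 16.943359375), (213.4462432861328, 32.18040084838867), 88.40814971923828)
bench z 0.6466987422748315
scene0 rim [274 179  49  33 266] [[386.8, -147.1, 44.1], [441.6, -111.2, 48.3], [474.0, -95.2, 54.7]] ((430.54827880859375, -121.0811538696289), (90.87438201904297, 52.511600494384766), 1.6656248569488525)
scene0 rim [370 271  54  43 286] [[391.9, 135.3, 44.1], [444.5, 162.9, 48.5], [469.2, 185.7, 52.0]] ((430.122802734375, 160.77865600585938), (51.323875427246094, 79.42975616455078), 89.3310317993164)
scene0 top [ 240  176   93  102 2544] [[537.7, -86.9, 175.6], [556.6, 30.0, 184.3], [573.0, 123.6, 186.8]] ((554.4981079101562, 14.650901794433594), (220.53793334960938, 33.636009216308594), 88.48230743408203)
bench z -0.26884310515703286
```

View pics/c1.png

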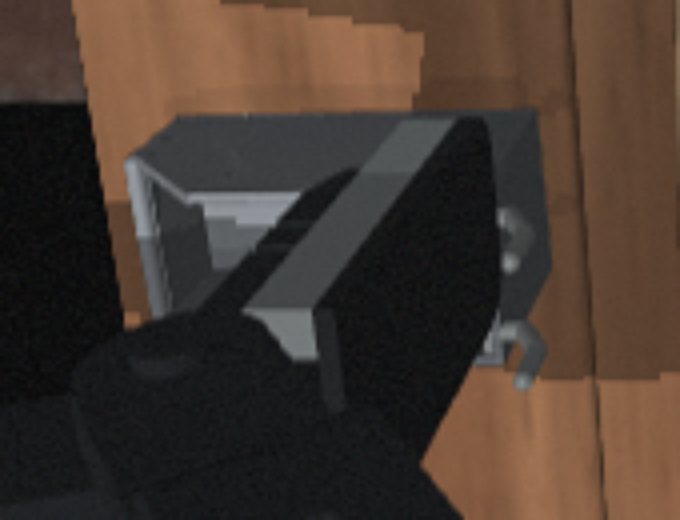

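View pics/c2.png

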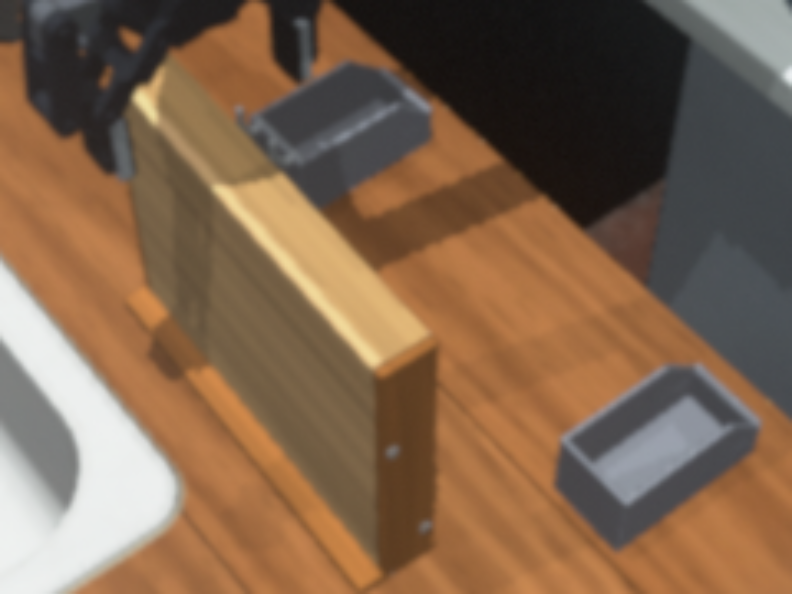

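Both views agree. The pronged bin is at about x 422, y -122. The stand's front face is at about x 540, its top is at z 185, and it's roughly centred at y 8. I'll swing the gripper clear so the jaws open along y, and pitch it so the hand stays off the stand during the tilt.

Call:
play_rows --pt "-1.2 -0.8 0.4 0 0 6" --pt "-1.2 -0.8 0.4 0 0 6" --pt "-1.2 -0.8 0.4 0 0 6" --pt "-1.2 -0.8 0.4 0 0 6" --pt "-1.2 -0.8 0.4 0 0 6" --pt "-1.2 -0.8 0 0 0 6" --pt "-1.2 -0.8 0 0 0 6" --pt "-1.2 -0.8 0 0 0 6" --pt "-1.2 -0.8 0 0 0 6" --pt "-1.2 -0.8 0 0 0 6" --pt "-1.2 -0.8 0 0 0 6" --pt "-1.2 -0.8 0 0 0 6" --pt "-1.2 -0.8 0 0 0 6" --pt "-1.2 -0.8 0 0 0 6" --pt "-1.2 -1.0 0 0 0 6" --claw 100 --newtons 40

```text
clock: 1.4
ee_pos: [394.2, -122.0, 259.0]
orientation: [[-0.006, 1.0, -0.0], [1.0, 0.006, 0.0], [0.0, -0.0, -1.0]]
ft_force: [0.5, -0.9, -0.7]
finger_gap: 85.2
```

Call:
play_rows --pt "0 0 0 0 -5 0" --pt "0 0 0 0 -5 0" --pt "0 0 0 0 -5 0" --pt "0 0 0 0 -5 0" --pt "0 0 0 0 -5 0" --pt "0 0 0 0 0 0"

```text
clock: 1.9
ee_pos: [393.3, -121.4, 257.6]
orientation: [[0.002, 0.906, 0.424], [1.0, -0.002, -0.0], [0.001, 0.424, -0.906]]
ft_force: [-0.5, 0.4, -0.5]
finger_gap: 85.3
```

```bash
python3 - <<'E'
from h import *
for n in ['scene','wrist']: snap(n,n+'1')
st=ctrl.state(); print(st['ee_pos'],st['orientation'].round(3),st['joints'].round(3))
E
```

```text
[ 394.43644145 -122.52491183  259.36599432] [[ 0.003  0.907  0.422]
 [ 1.    -0.002 -0.002]
 [-0.001  0.422 -0.907]] [-0.852 -0.571  2.251  0.348  1.186 -2.507]
```

View pics/wrist1.png

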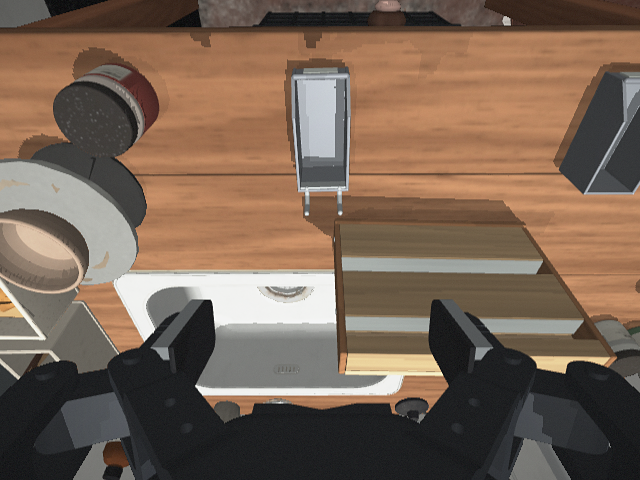

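View pics/scene1.png

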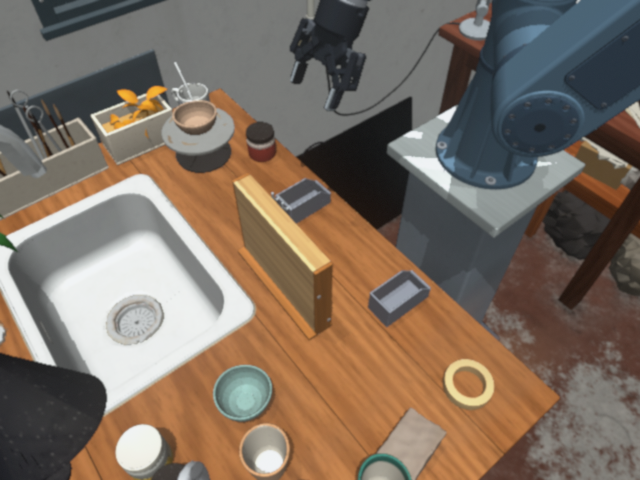

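The wrist view now shows the pronged bin clearly. Its rim spans (292,72) to (350,190) and the prongs are at (307,212) and (339,212). Both grooves appear as light bands at about y=265 and y=325 in the image. Next I'll measure from this view.

```bash
cat > m.py <<'E'
from h import *
s=load('wrist1'); W=pts(s); z=W[...,2]; x=W[...,0]; y=W[...,1]
hsv=cv2.cvtColor(s['img'],cv2.COLOR_BGR2HSV)
v,u=np.mgrid[:480,:640]
m=(u>270)&(u<365)&(v>60)&(v<196)&(z>46)&(z<54)&(hsv[...,1]<70)
P=W[m]; print('rim50',m.sum(),np.nanpercentile(P,[1,50,99],axis=0).round(1).tolist(),cv2.minAreaRect(P[:,:2].astype(np.float32)))
m=(u>270)&(u<365)&(v>50)&(v<196)&(z>6)&(z<56)&(hsv[...,1]<70)
P=W[m]; print('all',m.sum(),np.nanpercentile(P,[.5,50,99.5],axis=0).round(1).tolist(),cv2.minAreaRect(P[:,:2].astype(np.float32)))
for v0 in (80,110,140,170,186):
    row=[ (int(a),W[v0,a].round(1).tolist()) for a in range(285,358) if m[v0,a] and z[v0,a]>22]
    print(v0,row[0],row[-1])
m=(u>296)&(u<350)&(v>193)&(v<222)&(z>30); P=W[m]
for lo,hi in ((0,323),(323,640)):
    q=W[m&(u>=lo)&(u<hi)]; print('prong',len(q),np.percentile(q,[2,50,98],axis=0).round(1).tolist())
# stand face
m=(u>330)&(v>210)&(v<360)&(z>10)&(z<180)&(x>520)&(x<546)&(y<140)
P=W[m]; A=np.c_[P[:,1],P[:,2],np.ones(len(P))]
for _ in range(5):
    c,*_=np.linalg.lstsq(A,P[:,0],rcond=None); r=P[:,0]-A@c; k=abs(r)<3; P=P[k];A=A[k]
print('face x=a y+b z+c',c,len(P),r.std(), P[:,1].min(),P[:,1].max())
for uu in (380,440,500):
    # column profile
    print(uu,[(int(a),W[a,uu].round(0).tolist()) for a in range(225,375,5)])
for u0 in (245,298,345):
    k=np.where((x[u0]>530)&(z[u0]>20)&(u[u0]>325))[0]; print(u0,W[u0,k[0]],W[u0,k[-1]])
E
python3 m.py
```

```text
rim50 886 [[387.9, -148.0, 46.2], [444.8, -122.6, 49.8], [469.9, -97.7, 51.5]] ((428.57598876953125, -122.78999328613281), (85.2974853515625, 49.947044372558594), 1.1822222471237183)
all 3016 [[363.3, -148.8, 6.4], [426.8, -124.1, 31.5], [469.1, -97.9, 51.4]] ((417.1358947753906, -122.96065521240234), (108.19458770751953, 50.09503173828125), 1.2103962898254395)
80 (291, [368.8, -148.8, 28.1]) (349, [368.3, -99.5, 30.7])
110 (292, [388.0, -148.0, 45.8]) (350, [388.0, -98.7, 46.2])
140 (294, [412.7, -147.3, 50.6]) (349, [413.3, -98.5, 49.4])
170 (296, [442.8, -147.0, 49.7]) (348, [442.3, -98.2, 50.9])
186 (297, [459.7, -146.8, 50.5]) (348, [460.6, -97.3, 49.1])
prong 106 [[469.0, -139.9, 49.1], [474.5, -137.4, 58.9], [477.4, -135.3, 72.2]]
prong 103 [[469.2, -108.1, 49.1], [474.1, -105.9, 59.3], [477.1, -103.4, 72.1]]
face x=a y+b z+c [2.78326139e-02 1.66215599e-03 5.39545714e+02] 20041 0.6787244983672425 -108.91794204450855 124.07378320326858
380 [(225, [539.0, -53.0, 9.0]), (230, [538.0, -55.0, 20.0]), (235, [537.0, -56.0, 30.0]), (240, [539.0, -57.0, 38.0]), (245, [538.0, -58.0, 47.
[... 2055 characters left out ...]
541.0, 47.0, 125.0]), (305, [541.0, 45.0, 131.0]), (310, [540.0, 42.0, 138.0]), (315, [541.0, 40.0, 143.0]), (320, [544.0, 41.0, 146.0]), (325, [552.0, 43.0, 146.0]), (330, [561.0, 46.0, 145.0]), (335, [567.0, 47.0, 146.0]), (340, [542.0, 31.0, 169.0]), (345, [373.0, -68.0, 288.0]), (350, [364.0, -73.0, 296.0]), (355, [362.0, -75.0, 298.0]), (360, [363.0, -75.0, 300.0]), (365, [361.0, -77.0, 302.0]), (370, [361.0, -77.0, 304.0])]
245 [ 551.06412601 -108.69802775   31.54005964] [543.18452091 122.66445259  41.55974042]
298 [ 553.29177992 -108.74492921  111.25086778] [543.28800591 122.30612551 120.57447033]
345 [ 563.51260585 -109.0602703   159.37985703] [754.18596852 363.43298049  31.5397782 ]
```

The bin centre is at (419.5, -122.9) with +1.2° yaw. The prongs' y positions and the 50 mm width agree with that. The stand face follows x = 539.5 + 0.028·y, which is a yaw of about -1.6°, and the ledge measures 145. Going down now to grip at bin x of about -5 and z of about 34.

Call:
play_rows --pt "0.5 0 -2.5 0 0 1.2" --pt "0.5 0 -2.5 0 0 0" --pt "0.5 0 -2.5 0 0 0" --pt "0.5 0 -2.5 0 0 0" --pt "0.5 0 -2.5 0 0 0" --pt "0 0 -2.0 0 0 0" --pt "0 0 -1.5 0 0 0" --pt "0 0 0 0 0 0" --pt "0 0 0 0 0 0"

```text
clock: 2.75
ee_pos: [420.3, -121.3, 98.7]
orientation: [[-0.023, 0.907, 0.42], [1.0, 0.019, 0.012], [0.002, 0.42, -0.907]]
ft_force: [-0.1, -0.6, 0.6]
finger_gap: 85.2
```

```bash
python3 - <<'E'
from h import *
snap('wrist','wrist2')
st=ctrl.state(); print(st['ee_pos'],st['orientation'].round(3),st['joints'].round(3))
E
```

```text
[ 420.79772041 -122.02128532   99.73723585] [[-0.022  0.906  0.422]
 [ 1.     0.02   0.01 ]
 [ 0.     0.422 -0.907]] [-0.79  -0.19   2.363  0.484  0.719 -2.711]
```

View pics/wrist2.png

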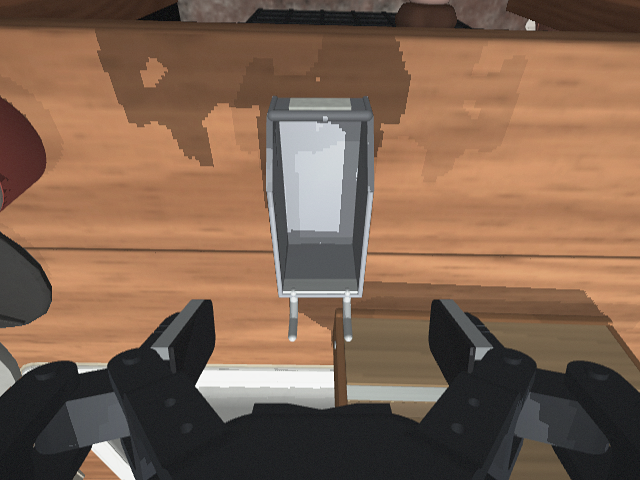

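The jaws straddle the bin symmetrically about (320,200). Continuing down, then closing.

Call:
play_rows --pt "0 0 -1.5 0 0 0" --pt "0 0 -1.5 0 0 0" --pt "0 0 -1.5 0 0 0" --pt "0 0 -1.5 0 0 0" --pt "-0.1 -0.1 -1.0 0 0 0" --pt "0 0 -0.5 0 0 0" --pt "0 0 0 0 0 0" --pt "0 0 0 0 0 0"

```text
clock: 3.47
ee_pos: [419.9, -123.6, 25.2]
orientation: [[-0.021, 0.906, 0.424], [1.0, 0.02, 0.008], [-0.001, 0.424, -0.906]]
ft_force: [0.7, -0.0, 0.9]
finger_gap: 85.4
```

Call:
play_rows --pt "0 0 0 0 0 0" --pt "0 0 0 0 0 0" --pt "0 0 0 0 0 0" --pt "0 0 0 0 0 0" --pt "0 0 0 0 0 0" --pt "0 0 0 0 0 0" --pt "0 0 0 0 0 0" --pt "0 0 0 0 0 0" --pt "0 0 0 0 0 0" --pt "0 0 0 0 0 0" --claw 0 --newtons 40

```text
clock: 4.3
ee_pos: [419.5, -123.3, 25.1]
orientation: [[-0.021, 0.906, 0.424], [1.0, 0.02, 0.008], [-0.001, 0.424, -0.906]]
ft_force: [-3.7, 0.9, 8.4]
finger_gap: 49.8
```

```bash
python3 - <<'E'
from h import *
snap('wrist','wrist3')
st=ctrl.state(); print(st['ee_pos'],st['orientation'].round(3),st['joints'].round(3),st['finger_gap'],st['ft_force'])
E
```

```text
[ 419.57352605 -123.34853491   25.14493717] [[-0.021  0.906  0.424]
 [ 1.     0.02   0.008]
 [-0.001  0.424 -0.906]] [-0.797  0.042  2.384  0.689  0.507 -2.963] 49.93306116692002 [-3.65979206  1.43743015  8.66981534]
```

View pics/wrist3.png

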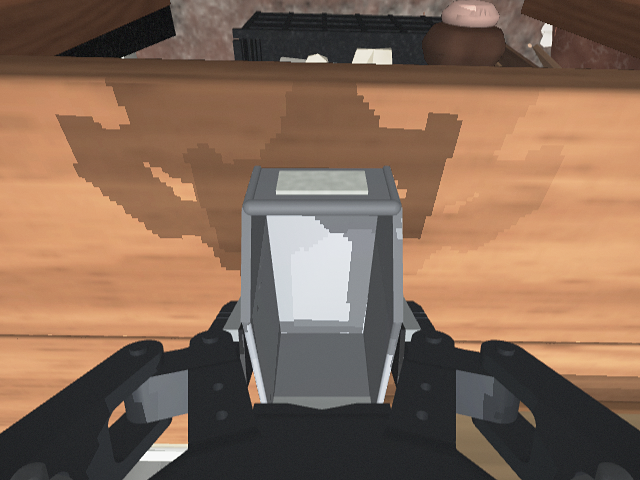

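The gap is 49.8 mm, so the bin is gripped, and its centre coincides with the TCP to within 1 mm. Next I'll lift it, move along y to the stand's middle, square it to the stand (-2.8° yaw) and tilt it 30°.

Call:
play_rows --pt "0 0 1.0 0 0 0" --pt "0 0 2.0 0 0 0" --pt "0 0 2.5 0 0 -0.7" --pt "0 0 2.5 0 0 -0.7" --pt "0 0 2.5 0 0 -0.7" --pt "0 0 2.5 0 0 -0.7" --pt "0 1.15 0 0 3 0" --pt "0 1.15 0 0 3 0" --pt "0 1.15 0 0 3 0" --pt "0 1.15 0 0 3 0" --pt "0 1.15 0 0 3 0" --pt "0 1.15 0 0 3 0" --pt "0 1.15 0 0 3 0" --pt "0 1.15 0 0 3 0" --pt "0 1.15 0 0 3 0" --pt "0 1.15 0 0 3 0" --pt "0 0 0 0 0 0" --pt "0 0 0 0 0 0"

```text
clock: 5.85
ee_pos: [419.1, -7.6, 154.0]
orientation: [[0.022, 0.996, -0.087], [1.0, -0.024, -0.012], [-0.014, -0.087, -0.996]]
ft_force: [-0.3, 0.0, -2.2]
finger_gap: 49.6
```

```bash
python3 - <<'E'
from h import *
for n in ('wrist','scene'): snap(n,n+'4')
st=ctrl.state(); print(st['ee_pos'],st['orientation'].round(3),st['joints'].round(3),st['finger_gap'],st['ft_force'])
E
```

```text
[418.59774515  -8.23860983 154.08124519] [[ 0.024  0.996 -0.087]
 [ 1.    -0.025 -0.012]
 [-0.014 -0.086 -0.996]] [-0.278 -0.012  2.003 -0.037  1.232 -1.81 ] 49.5382845576133 [ 0.18148433  0.54170435 -3.09794564]
```

View pics/wrist4.png

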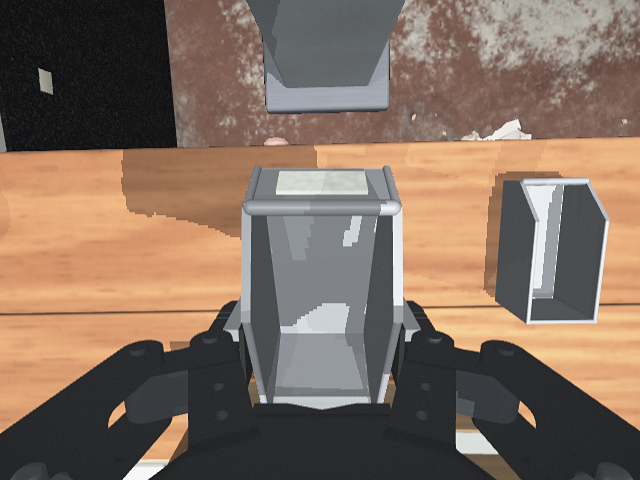

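View pics/scene4.png

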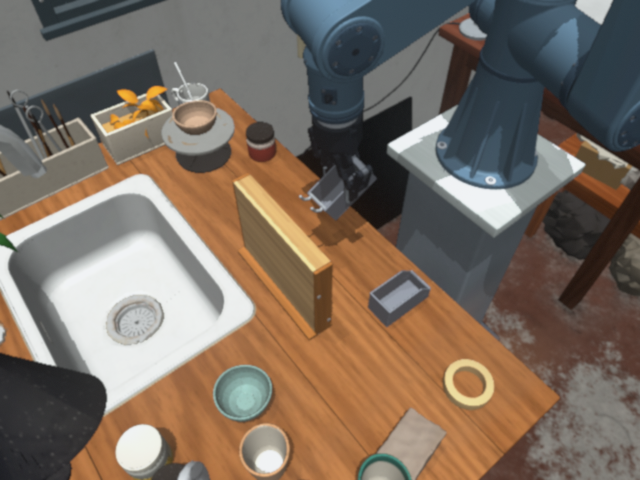

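The tilt is right and the bin hasn't slipped: its front edge is still at (243–402,208). I'll check the prong positions in the scene view before feeding them in.

```bash
python3 - <<'E'
from h import *
s=load('scene4'); W=pts(s); st=ctrl.state(); p=st['ee_pos']; O=st['orientation']
th=np.radians(30); yaw=np.radians(-1.5)
X=O[:,1]; # tool y ~ fwd tilted -25+... rebuild bin frame: rotate tool frame
by=O[:,0]; 
# tool tilt about by: at level tool leaned -25deg
z=-O[:,2]; a=np.radians(25)
bx0=np.cross(by,z); bx=np.cos(a)*bx0-np.sin(a)*z; bz=np.cross(bx,by)
print('bx',bx.round(3),'bz',bz.round(3))
B=np.c_[bx,by,bz]
for q in ((63.5-2.5,16,47),(61,-16,47),(50,25,25),(50,-25,25)):
    w=p+B@np.array(q); print(q,w.round(1),np.round(proj(s,w),1))
m=(W[...,2]>135)&(W[...,0]>465)&(W[...,0]<515)&(abs(W[...,1])<60)
v,u=np.where(m); print(np.c_[u,v,W[m].round(1)][np.argsort(-W[m][:,0])][:25])
im=cv2.resize(s['img'][150:260,270:400],None,fx=5,fy=5); cv2.imwrite('pics/c4.png',im)
E
```

```text
bx [ 0.866 -0.028 -0.499] bz [0.5   0.    0.866]
(61.0, 16, 47) [495.3   6.1 164.1] [309.1 209.1]
(61, -16, 47) [494.5 -25.9 164.6] [297.7 197.2]
(50, 25, 25) [475.   15.4 150.4] [322.6 212.2]
(50, -25, 25) [473.8 -34.6 151.1] [304.7 194. ]
[[317.   57.  504.6  41.3 462.1]
 [317.   61.  504.   40.5 456.4]
 [317.   59.  504.   40.5 458.9]
 [315.   54.  504.   36.8 463.5]
 [318.   50.  503.8  42.2 471.1]
 [317.   56.  503.7  40.1 462.5]
 [317.   54.  503.7  40.2 465. ]
 [318.   57.  503.5  41.8 461.9]
 [318.   58.  503.5  41.7 460.6]
 [316.   55.  503.5  38.  462.6]
 [317.   58.  503.4  39.7 459.6]
 [316.   59.  503.4  37.8 457.3]
 [317.   60.  503.4  39.6 456.9]
 [316.   52.  503.3  37.8 466.3]
 [318.   53.  503.3  41.5 466.8]
 [317.   52.  503.2  39.5 467. ]
 [316.   56.  503.1  37.5 460.9]
 [317.   55.  503.1  39.4 463.1]
 [318.   51.  503.1  41.2 469.1]
 [318.   59.  503.1  41.1 458.9]
 [317.   53.  503.   39.3 465.6]
 [317.   62.  503.   39.1 453.9]
 [317.   50.  503.   39.3 469.3]
 [315.   53.  503.   35.5 463.7]
 [317.   48.  502.9  39.2 471.8]]
```

View pics/c4.png

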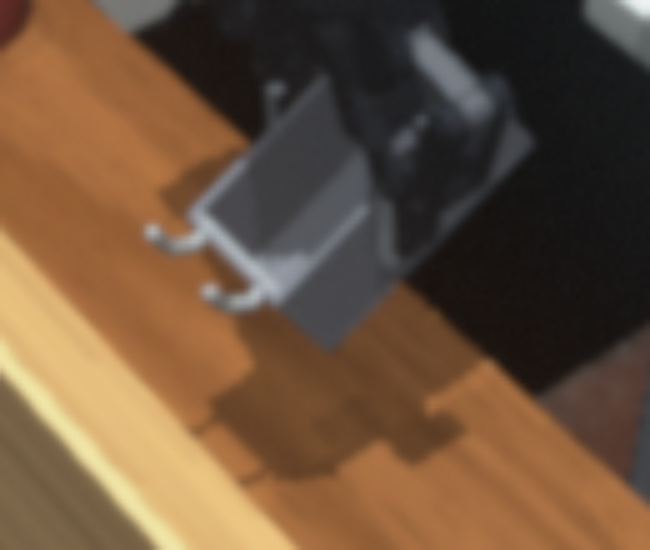

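```bash
python3 - <<'E'
from h import *
s=load('scene4'); R,t,f,cx,cy=cam(s)
for (uv,pred) in (((300.6,196.4),(494.5,-25.9,164.6)),((311.8,208.4),(495.3,6.1,164.1)),((310,192),(473.8,-34.6,151.1)),((325.6,209.4),(475,15.4,150.4))):
    d=R.T@np.array([(uv[0]-cx)/f,(uv[1]-cy)/f,1]); c=-R.T@t
    pz=c+d*(pred[2]-c[2])/d[2]; py=c+d*(pred[1]-c[1])/d[1]
    print('at z',(pz-pred).round(1),'at y',(py-pred).round(1))
# stand top front edge endpoints pixel predicted from wrist fit
for y in (-109,123): print(proj(s,(539.5+.0278*y,y,185)))
cv2.imwrite('pics/c5.png',cv2.resize(s['img'][165:345,225:345],None,fx=5,fy=3.3))
E
```

```text
at z [-4.8  1.6  0. ] at y [-5.9  0.  -2.1]
at z [-4.3  1.5  0. ] at y [-5.4  0.  -2.1]
at z [-9.9  1.8  0. ] at y [-11.2   0.   -2.3]
at z [-7.7 -1.7 -0. ] at y [-6.4 -0.   2.5]
(np.float64(247.05901534792724), np.float64(171.38144417152824))
(np.float64(332.0472361724455), np.float64(262.7862504174908))
```

View pics/c5.png

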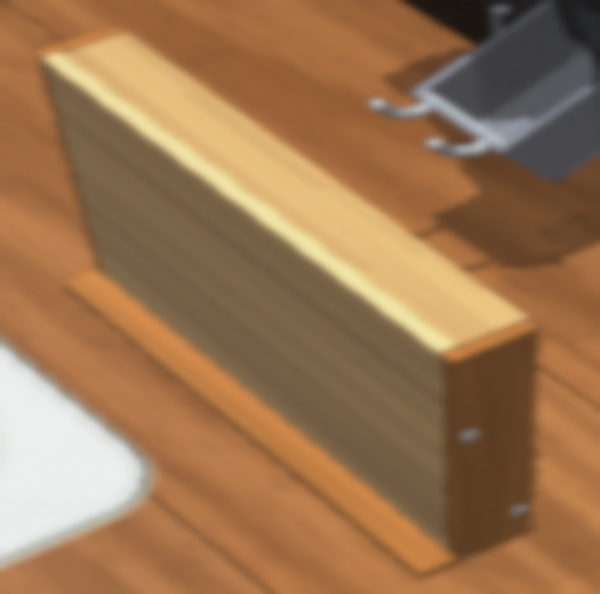

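```bash
python3 - <<'E'
from h import *
s=load('wrist4'); W=pts(s); st=ctrl.state(); p=st['ee_pos']; O=st['orientation']
by=O[:,0]; z=-O[:,2]; a=np.radians(25)
bx0=np.cross(by,z); bx=np.cos(a)*bx0-np.sin(a)*z; B=np.c_[bx,by,np.cross(bx,by)]
L=(W-p)@B
for v in range(165,400,10): print(v,L[v,322].round(1),L[v,246].round(1))
P=L[175:190,280:365].reshape(-1,3); print('front face x',np.nanmedian(P,0)); 
A=np.c_[P[:,1:],np.ones(len(P))]; print(np.linalg.lstsq(A,P[:,0],rcond=None)[0])
P=L[350:395,285:360].reshape(-1,3); A=np.c_[P[:,1:],np.ones(len(P))]; c=np.linalg.lstsq(A,P[:,0],rcond=None)[0]; print('back inner',np.nanmedian(P,0),c)
P=L[235:285,300:345].reshape(-1,3); print('floor?',np.nanmedian(P,0)); A=np.c_[P[:,:2],np.ones(len(P))];print(np.linalg.lstsq(A,P[:,2],rcond=None)[0])
E
```

```text
165 [ 2.180e+01  1.000e-01 -1.662e+02] [  21.7  -60.7 -165.7]
175 [-54.9  -0.1 -14.5] [  28.9  -61.2 -162.4]
185 [-54.6  -0.1  -8.4] [  35.3  -61.3 -157.7]
195 [-53.2  -0.1  -4.6] [-53.5 -24.6  -4. ]
205 [-54.6  -0.1   3.3] [-54.5 -23.3   3.3]
215 [-33.2  -0.  -21.2] [-51.  -23.7   3.6]
225 [-28.7  -0.  -20.6] [-49.2 -23.5   6.4]
235 [-23.   -0.  -21.4] [-46.3 -23.7   7.7]
245 [-18.3  -0.  -20.4] [-44.1 -23.6   9.9]
255 [-11.9   0.  -21.3] [-41.6 -23.7  11.7]
265 [ -6.5   0.  -20.7] [-39.2 -23.7  13.7]
275 [ -0.1   0.  -20.8] [-37.6 -23.4  16.5]
285 [  8.2   0.1 -22.4] [-35.5 -23.4  18.7]
295 [ 13.9   0.1 -21.1] [-33.5 -23.3  21. ]
305 [ 20.5   0.1 -20.5] [-30.1 -23.5  22.1]
315 [ 29.7   0.1 -21.7] [-29.4 -23.1  25.4]
325 [ 37.7   0.1 -21.5] [-24.1 -23.9  25.1]
335 [ 44.3   0.2 -20. ] [-20.3 -24.2  26.1]
345 [ 44.1   0.2 -13.6] [-14.9 -24.9  26.2]
355 [44.7  0.2 -8.2] [-12.4 -24.9  28.3]
365 [43.7  0.2 -1.9] [ -9.8 -24.9  30.4]
375 [43.2  0.2  3.7] [ -8.4 -24.7  33.1]
385 [43.9  0.2  8.4] [-42.4 -16.6  54.8]
395 [43.7  0.2 13.3] [-45.1 -15.7  58.4]
front face x [-54.40084622  -0.09760046 -10.67295873]
 ** On entry to DLASCL parameter number  4 had an illegal value
 ** On entry to DLASCL parameter number  4 had an illegal valueTraceback (most recent call last):
  File "<stdin>", line 8, in <module>
    x, resids, rank, s = _umath_linalg.lstsq(a, b, rcond,
                         ~~~~~~~~~~~~~~~~~~~^^^^^^^^^^^^^
                                             signature=signature)
                                             ^^^^^^^^^^^^^^^^^^^^
    raise LinAlgError("SVD did not converge in Linear Least Squares")
numpy.linalg.LinAlgError: SVD did not converge in Linear Least Squares
```

In the wrist depth image the bin's inner back wall is at 44 mm rather than 47. So the bin sits about 3 mm further forward in the grip than I assumed, and the scene view says the same. Its attitude is correct. I'll use that corrected offset and bring the tips right up to the mouth.

Call:
play_rows --pt "1.0 0 -0.2 0.4 0 0" --pt "1.0 0 0 0.4 0 0" --pt "1.0 0 0 0 0 0" --pt "1.0 0 0 0 0 0" --pt "0.6 0 0 0 0 0" --pt "0 0 0 0 0 0" --pt "0 0 0 0 0 0"

```text
clock: 6.53
ee_pos: [465.1, -8.0, 152.1]
orientation: [[0.024, 0.996, -0.088], [1.0, -0.024, 0.002], [0.0, -0.088, -0.996]]
ft_force: [-0.8, -0.3, -2.4]
finger_gap: 49.5
```

```bash
python3 - <<'E'
from h import *
s=snap('scene','scene6'); snap('side','side6')
st=ctrl.state(); print(st['ee_pos'],st['orientation'].round(3),st['ft_force'])
cv2.imwrite('pics/c6.png',cv2.resize(s['img'][130:250,230:390],None,fx=5,fy=5))
cv2.imwrite('pics/c6s.png',cv2.resize(load('side6')['img'][110:260,250:450],None,fx=4,fy=4))
E
```

```text
[464.52796014  -7.82935409 152.03757034] [[ 0.024  0.996 -0.088]
 [ 1.    -0.024  0.002]
 [ 0.    -0.088 -0.996]] [-0.57059313  0.16141432 -1.4491444 ]
```

View pics/c6.png

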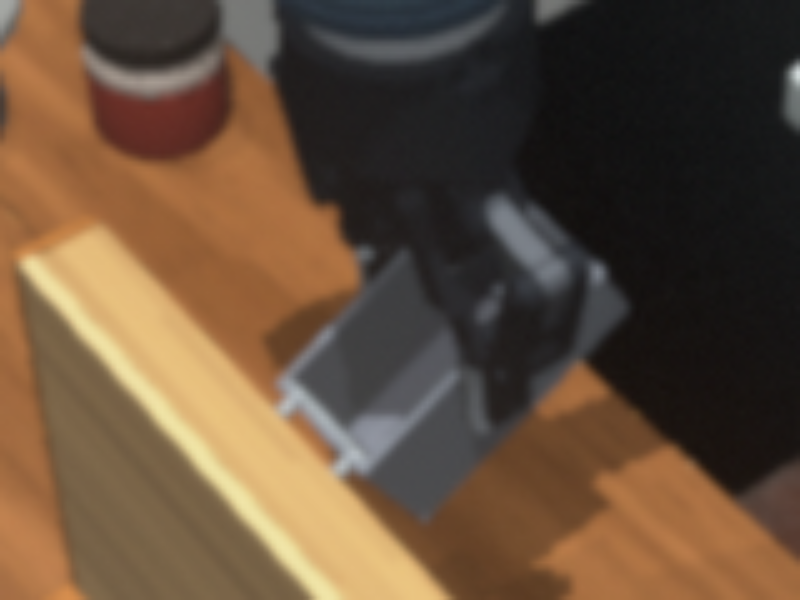

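View pics/c6s.png

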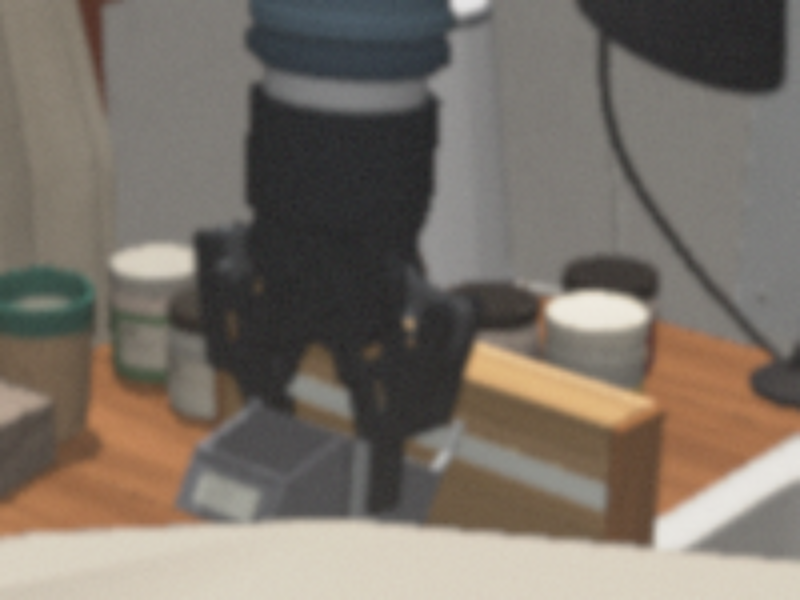

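In the side view the near prong at crop (455,435) lines up with the upper groove's light band. I'll check where the tip sits against the groove edges.

```bash
python3 - <<'E'
from h import *
s=load('side6')
def c(p):
    u,v=proj(s,p); return round((u-250)*4),round((v-110)*4)
st=ctrl.state(); p=st['ee_pos']
n=p+np.array([50.5,0,-5.5]); print('neck',n)
for y in (-26,6): print('tip c',c((n[0]+21.8,y+.5,n[2]+15.7)),'bend',c((n[0]+5.6,y,n[2]-.3)))
for y in (-100,-60,-26):
    x=539.5+.0278*y; print(y,'ledge',c((x,y,145)),'slat low',c((x,y,167)),'top',c((x,y,185)))
cv2.imwrite('pics/c7.png',cv2.resize(s['img'][195:250,330:410],None,fx=10,fy=10,interpolation=cv2.INTER_CUBIC))
E
```

```text
neck [515.02796014  -7.82935409 146.53757034]
tip c (461, 421) bend (437, 467)
tip c (402, 401) bend (379, 446)
-100 ledge (603, 508) slat low (606, 459) top (609, 419)
-60 ledge (526, 479) slat low (528, 432) top (530, 393)
-26 ledge (463, 456) slat low (465, 410) top (466, 371)
```

View pics/c7.png

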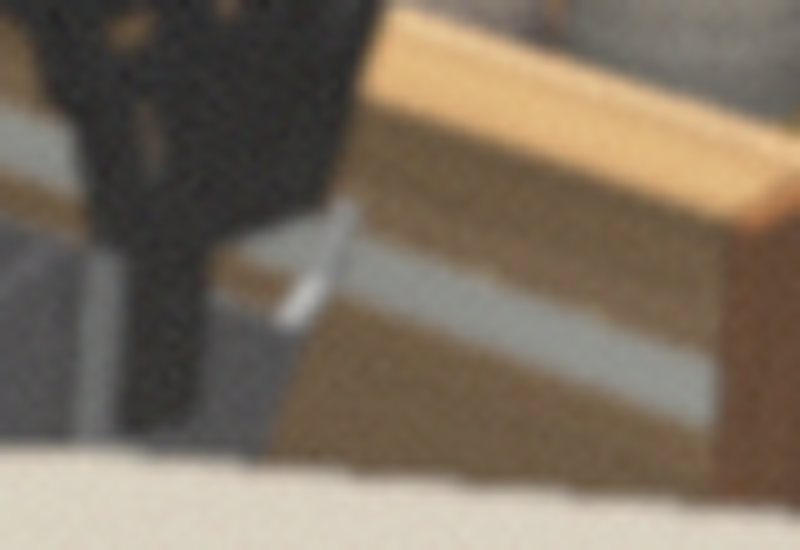

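The tip's measured position matches the prediction to about 1 mm, roughly 17 mm above the ledge and so inside the 22 mm mouth. Feeding in slowly.

Call:
play_rows --pt "0.2 0 0 0 0 0" --pt "0.2 0 0 0 0 0" --pt "0.2 0 0 0 0 0" --pt "0.2 0 0 0 0 0" --pt "0 0 0 0 0 0"

```text
clock: 7.05
ee_pos: [473.4, -8.0, 152.4]
orientation: [[0.024, 0.996, -0.087], [1.0, -0.024, 0.002], [-0.0, -0.087, -0.996]]
ft_force: [0.5, -0.1, -1.6]
finger_gap: 49.9
```

Call:
play_rows --pt "0.2 0 0.1 0 0 0" --pt "0.2 0 0.1 0 0 0" --pt "0 0 0 0 0 0"

```text
clock: 7.3
ee_pos: [477.6, -8.1, 154.6]
orientation: [[0.024, 0.996, -0.087], [1.0, -0.024, 0.002], [-0.0, -0.087, -0.996]]
ft_force: [1.3, -0.3, -1.3]
finger_gap: 49.8
```

No contact so far. Continuing in and up behind the slat.

Call:
play_rows --pt "0.2 0 0.1 0 0 0" --pt "0.2 0 0.1 0 0 0" --pt "0.2 0 0.05 0 0 0" --pt "0 0 0 0 0 0"

```text
clock: 7.63
ee_pos: [483.6, -8.1, 157.1]
orientation: [[0.024, 0.996, -0.087], [1.0, -0.024, 0.002], [-0.0, -0.087, -0.996]]
ft_force: [-0.0, -0.1, -0.7]
finger_gap: 49.7
```

```bash
python3 - <<'E'
from h import *
s=snap('side','side8'); s2=snap('scene','scene8')
st=ctrl.state(); print(st['ee_pos'],st['ft_force'],st['moment'])
a=cv2.resize(s['img'][160:250,300:410],None,fx=5,fy=5); b=cv2.resize(s2['img'][160:250,250:310],None,fx=5,fy=5)
cv2.imwrite('pics/c8.png',np.hstack([a[:, :500],b[:,:300]]))
E
```

```text
[483.08017662  -7.97437735 156.79185692] [-0.28656317  0.21671087 -2.00365727] [ 0.00398203 -0.08037821  0.01768426]
```

View pics/c8.png

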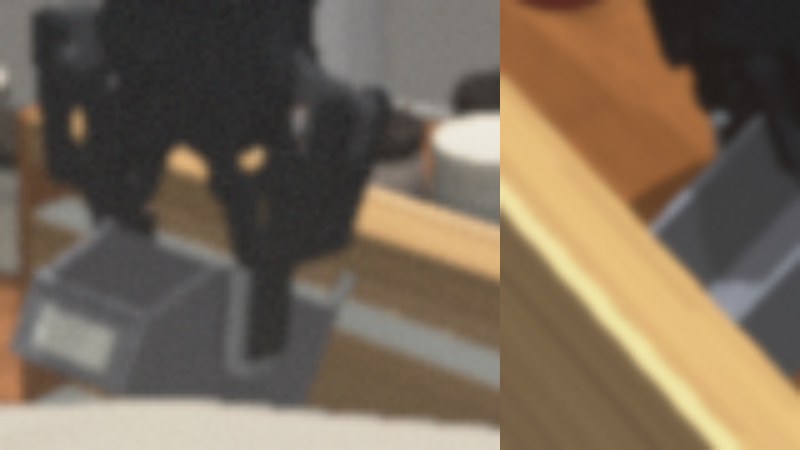

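```bash
python3 - <<'E'
from h import *
s=load('side8')
def c(p):
    u,v=proj(s,p); return round((u-340)*12),round((v-195)*12)
x=539.3-.4
p=np.array([483.3,-8,157]); n=p+np.array([50.5,0,-5.5]); print(n-[539,0,145])
for y in(-24,): print('ledge',c((x,y,145)),'slat',c((x,y,167)),'tip(hidden)',c((n[0]+21.8,y,n[2]+15.7)),'bend',c((n[0]+5.6,y,n[2]-.3)),'neck',c((n[0]+1,y,n[2]+2)),'upright start',c((n[0]+9.5+6,y,n[2]-5.5+10.4)))
cv2.imwrite('pics/c9.png',cv2.resize(s['img'][195:240,340:400],None,fx=12,fy=12,interpolation=cv2.INTER_CUBIC))
E
```

```text
[-5.2 -8.   6.5]
ledge (299, 344) slat (303, 205) tip(hidden) (374, 168) bend (302, 304) neck (283, 300) upright start (345, 250)
```

View pics/c9.png

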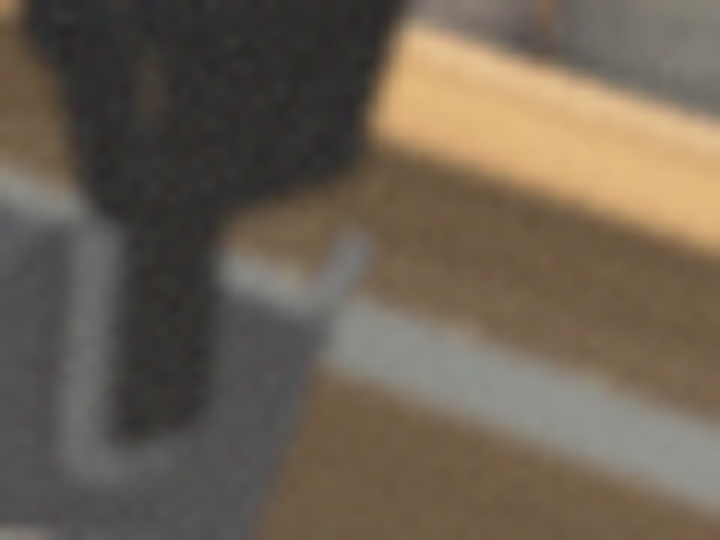

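The prong is clipped exactly at the slat's lower edge (355,228), so it's up behind the slat. Now rotating down about the neck.

Call:
play_rows --pt "0 0 -0.25 0 -2.5 0" --pt "0 0 -0.25 0 -2.5 0" --pt "0.05 0 -0.25 0 -2.5 0" --pt "0.05 0 -0.25 0 -2.5 0" --pt "0.05 0 -0.25 0 -2.5 0" --pt "0.05 0 -0.25 0 -2.5 0" --pt "0 0 0 0 0 0"

```text
clock: 8.32
ee_pos: [483.2, -7.5, 140.7]
orientation: [[0.023, 0.985, 0.172], [1.0, -0.024, 0.003], [0.007, 0.172, -0.985]]
ft_force: [-0.2, 0.1, -1.0]
finger_gap: 49.5
```

Call:
play_rows --pt "0.06 0 -0.24 0 -2.5 0" --pt "0.07 0 -0.24 0 -2.5 0" --pt "0.09 0 -0.24 0 -2.5 0" --pt "0.09 0 -0.24 0 -2.5 0" --pt "0 0 0 0 0 0"

```text
clock: 8.73
ee_pos: [486.5, -7.4, 131.0]
orientation: [[0.022, 0.94, 0.34], [1.0, -0.024, 0.003], [0.011, 0.34, -0.94]]
ft_force: [0.1, 0.0, -2.1]
finger_gap: 49.5
```

Call:
play_rows --pt "0.2 0 -0.15 0 -2.5 0" --pt "0.2 0 -0.15 -0.6 -2.5 0" --pt "0 0 0 0 0 0" --pt "0 0 0 0 0 0"

```text
clock: 9.07
ee_pos: [491.9, -7.9, 129.2]
orientation: [[0.021, 0.907, 0.42], [1.0, -0.02, -0.007], [0.002, 0.42, -0.907]]
ft_force: [-0.5, -0.2, -1.4]
finger_gap: 49.9
```

```bash
python3 - <<'E'
from h import *
s=snap('side','side10'); s2=snap('scene','scene10'); s3=snap('wrist','wrist10')
st=ctrl.state(); print(st['ee_pos'],st['ft_force'],st['moment'],st['orientation'].round(3))
a=cv2.resize(s['img'][160:250,300:410],None,fx=5,fy=5); b=cv2.resize(s2['img'][160:250,250:310],None,fx=5,fy=5)
cv2.imwrite('pics/c10.png',np.hstack([a[:, :500],b[:,:300]]))
E
```

```text
[492.59895227  -8.10975356 129.64966899] [-2.50052636  0.08071881 -1.78506224] [ 0.01043298  0.49106567 -0.06217241] [[ 0.021  0.907  0.422]
 [ 1.    -0.02  -0.007]
 [ 0.002  0.422 -0.907]]
```

View pics/c10.png

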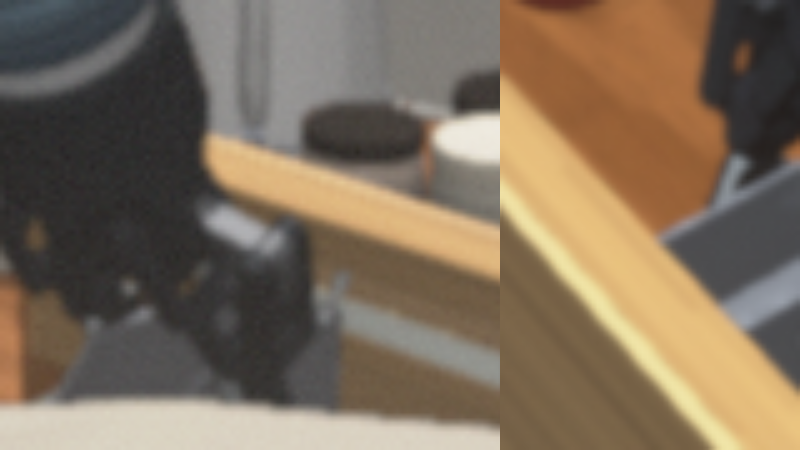

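View pics/wrist10.png

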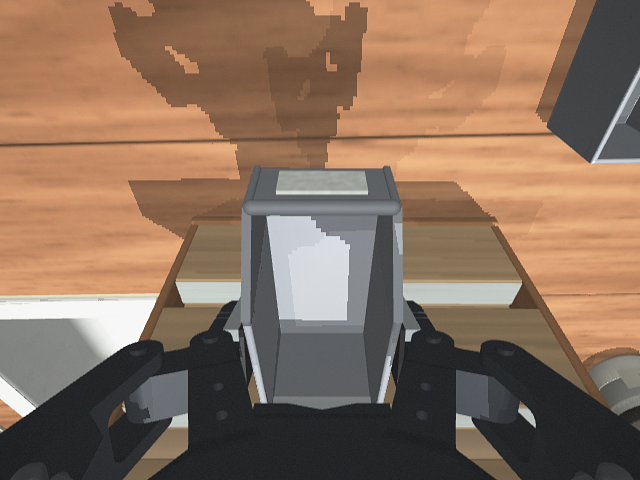

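The bin is level, square to the stand and inside the groove, and the force is only just starting (-2.5 N in x). I'll lower it until the necks rest on the ledge.

Call:
play_rows --pt "0 0 -0.1 0 0 0" --pt "0 0 -0.1 0 0 0" --pt "0 0 -0.1 0 0 0" --pt "0 0 0 0 0 0"

```text
clock: 9.55
ee_pos: [492.2, -8.0, 126.1]
orientation: [[0.021, 0.906, 0.422], [1.0, -0.02, -0.007], [0.002, 0.422, -0.906]]
ft_force: [-0.1, -0.2, -0.2]
finger_gap: 49.7
```

Call:
play_rows --pt "0 0 -0.1 0 0 0" --pt "0 0 0 0 0 0"

```text
clock: 9.72
ee_pos: [492.2, -8.0, 125.2]
orientation: [[0.021, 0.906, 0.423], [1.0, -0.02, -0.008], [0.002, 0.423, -0.906]]
ft_force: [0.7, -0.5, -0.2]
finger_gap: 49.9
```

Call:
play_rows --pt "0 0 -0.1 0 0 0" --pt "0 0 0 0 0 0"

```text
clock: 9.88
ee_pos: [492.5, -8.1, 124.7]
orientation: [[0.021, 0.906, 0.423], [1.0, -0.02, -0.008], [0.001, 0.423, -0.906]]
ft_force: [-5.2, 1.4, 4.1]
finger_gap: 49.4
```

The bin touched down with Fz +4 N at exactly the predicted height (neck 0.2 mm above the ledge), and the back is against the face. Releasing.

Call:
play_rows --pt "0 0 0 0 0 0" --pt "0 0 0 0 0 0" --pt "0 0 0 0 0 0" --pt "0 0 0 0 0 0" --pt "0 0 0 0 0 0" --pt "0 0 0 0 0 0" --claw 90

```text
clock: 10.38
ee_pos: [492.1, -8.0, 124.2]
orientation: [[0.021, 0.906, 0.422], [1.0, -0.02, -0.007], [0.002, 0.423, -0.906]]
ft_force: [0.1, 0.5, 0.4]
finger_gap: 77.2
```

```bash
python3 - <<'E'
from h import *
s3=snap('wrist','wrist11')
st=ctrl.state(); print(st['ee_pos'],st['ft_force'],st['finger_gap'])
E
```

```text
[492.09292409  -7.9574535  124.13248317] [ 0.31572096 -0.28071546  0.50383045] 76.70867745904549
```

View pics/wrist11.png

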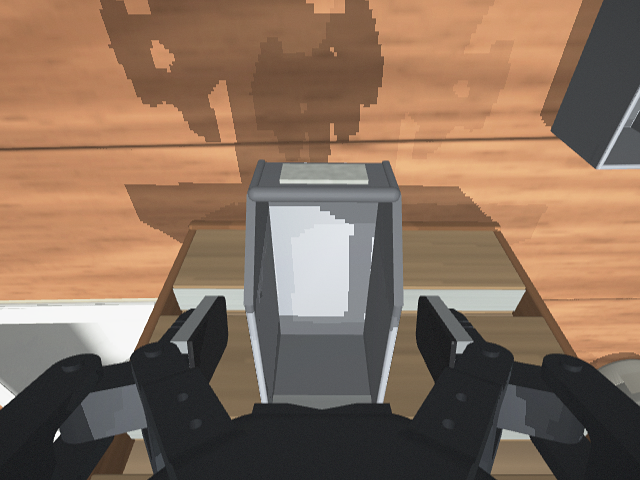

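The bin hangs free, with its front edge at (248–400,193), and the fingers are clear on both sides. I'll retreat along the tool axis, back and up.

Call:
play_rows --pt "-0.4 0 0.9 0 0 0" --pt "-0.8 0 1.8 0 0 0" --pt "-0.8 0 1.8 0 0 0" --pt "-0.8 0 1.8 0 0 0" --pt "-0.8 0 1.8 0 0 0" --pt "-0.8 0 1.8 0 0 0" --pt "-0.8 0 1.8 0 0 0" --pt "-0.8 0 1.8 0 0 0" --pt "-0.8 0 1.0 0 0 0" --pt "0 0 0 0 0 0" --pt "0 0 0 0 0 0"

```text
clock: 11.35
ee_pos: [424.4, -8.2, 269.7]
orientation: [[0.022, 0.905, 0.424], [1.0, -0.02, -0.008], [0.001, 0.424, -0.906]]
ft_force: [-0.7, -0.1, 0.0]
finger_gap: 77.0
```

```bash
python3 - <<'E'
from h import *
s=snap('wrist','wrist12'); s1=snap('side','side12'); s2=snap('scene','scene12')
st=ctrl.state(); print(st['clock'],st['ee_pos'],st['ft_force'])
W=pts(s); hsv=cv2.cvtColor(s['img'],cv2.COLOR_BGR2HSV); x,y,z=np.moveaxis(W,-1,0)
m=(x>420)&(x<548)&(abs(y+9)<32)&(z>85)&(z<160)&(hsv[...,1]<70)
P=W[m]; print(m.sum(),np.percentile(P,[1,50,99],axis=0).round(1).tolist())
r=m&(z>135); P=W[r]; r2=P[(abs(P[:,1]+8)>21)&(P[:,0]>475)]; A=np.c_[r2[:,:2],np.ones(len(r2))]; c=np.linalg.lstsq(A,r2[:,2],rcond=None)[0]; print('rim plane slope deg',np.degrees(np.arctan(c[:2])),'z at back',c@[539,-9,1])
a=cv2.resize(s1['img'][160:250,300:410],None,fx=4.4,fy=4.4); b=cv2.resize(s2['img'][160:340,225:435],None,fx=2.2,fy=2.2)[:396]
cv2.imwrite('pics/c12.png',np.hstack([a[:396, :400],b[:,:400]]))
E
```

```text
11.5 [423.84964502  -7.79151023 267.87745811] [-1.63652822  0.70736106 -0.40250327]
8971 [[435.8, -33.4, 96.6], [496.9, -8.3, 106.5], [546.0, 16.9, 153.3]]
rim plane slope deg [1.61137312 0.41847843] z at back 146.45761609817555
```

View pics/c12.png

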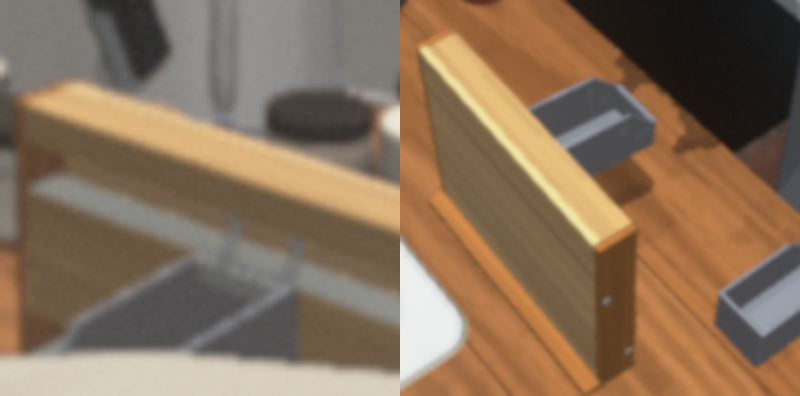

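View pics/wrist12.png

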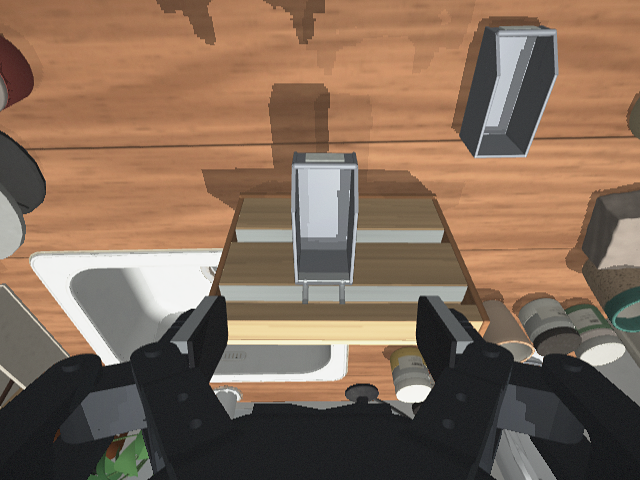

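The bin hangs with both prongs behind the slat and the gripper is clear. Before handing in, I'll check the rim heights and back gap without the ledge pixels, and confirm the plain bin hasn't moved.

```bash
python3 - <<'E'
from h import *
s=load('wrist12'); W=pts(s); L=W
x,y,z=np.moveaxis(W,-1,0); v,u=np.mgrid[:480,:640]
for v0 in range(180,286,10):
    r=W[v0,285:362]; k=[p.round(1).tolist() for p in r if p[2]>130 and p[0]<536]; print(v0,k[:1],k[-1:])
i=W[255:276,305:345].reshape(-1,3); print('inner back wall',np.median(i,0))
m=(u>455)&(u<560)&(v>15)&(v<165)&(z>45)&(z<54); P=W[m]; print('plain',cv2.minAreaRect(P[:,:2].astype(np.float32)),np.percentile(P,[1,99],axis=0).round(1).tolist())
s=load('wrist1') if 0 else load('scene12'); W0=pts(load('scene0')); W1=pts(s)
d=np.abs(load('scene0')['img'][265:330,362:435].astype(int)-s['img'][265:330,362:435]).max(); print('plain-bin scene pixel diff',d)
E
```

```text
180 [] []
190 [[450.5, -32.2, 133.1]] [[451.5, 17.0, 133.3]]
200 [[456.1, -32.3, 138.1]] [[457.2, 16.9, 138.0]]
210 [[460.9, -32.2, 144.3]] [[462.6, 16.8, 143.3]]
220 [[468.6, -32.0, 146.3]] [[471.4, 17.1, 143.9]]
230 [[479.2, -32.8, 144.9]] [[479.3, 16.5, 146.2]]
240 [[488.4, -32.7, 146.0]] [[488.8, 16.0, 146.7]]
250 [[497.3, -33.2, 147.7]] [[499.2, 15.6, 146.8]]
260 [[508.5, -33.2, 147.5]] [[510.1, 16.0, 146.9]]
270 [[519.1, -33.9, 148.3]] [[520.3, 15.5, 148.2]]
280 [[530.6, -33.8, 148.8]] [[532.1, 15.0, 148.4]]
inner back wall [nan nan nan]
plain ((429.96533203125, 159.57275390625), (51.214500427246094, 81.23506164550781), 89.62480926513672) [[391.7, 134.2, 45.1], [469.7, 184.5, 51.5]]
plain-bin scene pixel diff 15
```

The rim runs from z 145.5 at the front to 148.7 at the back, a sag of about 2.5–3°, inside the allowed 6°. The back rim is within about 1 mm of the expected 150. The plain bin hasn't moved. Handing in.

```bash
python3 -c "
from h import *
print(ticket.finish_job(), ctrl.state()['clock'])"
```

```text
the job is handed in; nothing more can be done
the job is handed in; nothing more can be done
```

The pronged bin now hangs in the upper groove, near the middle of the stand, and I handed the job in at about 11.5 s of robot time. I gripped it across its width, tilted its front up 30°, fed the prongs in and up behind the slat, and rotated it level. I then lowered it until it touched the ledge at about 4 N, let go and backed away.

**What the last checks showed:**
- **Hang:** both prongs pass into the groove behind the slat, and the bin is square to the stand. The back rim is at about z 149 against the expected 150. The front sags about 2.5–3°, inside the allowed 6°.
- **Gripper:** it is well clear of the bin, and no wrist force reading went above about 10 N.
- **Plain bin:** it hasn't moved in either view.

**Checks that failed or disagreed:**
- **Bin position in the grip:** after gripping, it was about 3 mm further forward than I first assumed (about 5 mm by the scene camera). I corrected for this before feeding the prongs in.
- **Final rim-plane fit:** the first attempt was thrown off by ledge pixels, so I used rim heights read row by row instead.
- **Inner back wall:** the final depth reading came back with no data, so the back's contact with the slats rests on the force felt at touchdown (about -5 N in x) and the pictures.

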